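# Set up the conference camera stand

### The job

Get the conference camera on the cabinet ready: swing both of its folded legs all the way out until each one snaps home and stays there. The small glass stands in the way of one leg: first set it aside, upright on the cabinet, so that the stand never knocks it. When both legs are out, push the little control stick towards the camera's mast and hold it over there for a good second, then let it spring back; leave everything else where it is and do not shove the stand.

Things in the scene. Friction and masses are not known exactly. Their poses are not given: they have to be found in the camera images.
- stand: Camera stand, 4 kg, loose. Origin on the cabinet top, z up; -x its front (lens side), +y its left. Black base x -70 to 50 mm, y -50 to 50, top z 32 mm. Mast 20 mm thick at (35, 0); on it the camera head, 84 mm wide (y), 36 deep (lens 7 more in front), z 149 to 193. Legs hinged at its sides; control stick on the front of the base.
- hinge_left (a point): On the upright hinge axis of the left leg, at (30, +64, 29) mm of the stand. Legs: aluminium bars 12 mm thick, z 18 to 40 mm, 150 mm long from the axis, a rubber foot (16 mm thick, z 3 to 19) under the far end. Folded, they lie along the base's sides, 8 mm off, and jut 50 mm beyond its front.
- tip_left (a point): Point in the left leg's bar over its foot, 141.5 mm from the hinge axis, 29 mm above the cabinet, mid-thickness.
- hinge_right (a point): The same for the right leg, at (30, -64) mm of the stand.
- tip_right (a point): The same for the right leg.
- leg_left (a joint): Left leg's angle: 0 folded (pointing to the stand's front), 1.5 rad fully out (to its left, +y), the stop. An over-centre spring pushes it back towards folded with up to 0.45 N m with friction (about 4 N at 110 mm from the hinge); its dead centre is at 1.17 rad; past about 1.25 rad it snaps the leg out to the stop and keeps it there. Let go before 1.1 rad, it falls back.
- leg_right (a joint): Right leg's angle: the same, mirrored (1.5 rad points to -y).
- knob (a point): Middle of the black knob of the control stick (knob 22 mm wide, 14 mm high), 43 mm from the stick's pivot; with the stick upright it is at (-45, 0) mm of the stand, 77 mm above the cabinet.
- stick_fwd (a joint): Tilt of the stick: 0 upright, positive towards the mast (the stand's +x), stops at +-0.45 rad. A spring of 0.25 N m/rad centres it (about 2.5 N at the knob to hold it at the stop). Over 0.25 rad counts as held over. The camera head nods up with it.
- stick_side (a joint): Sideways tilt of the stick, 0 upright, positive to the stand's right (-y); stops at +-0.45 rad, spring-centred likewise.
- glass: Small round glass with white wax in it, 52 mm wide, 58 mm high, 0.16 kg. Origin: centre of its underside, z up. It stands in the path of the left or of the right leg; it may be set down anywhere on the cabinet top.
- rubber: Eraser lying flat, 46 x 21 x 13 mm (its y, x, z); origin: centre of its underside. It lies in the path of the other leg, but the bar passes 5 mm above it and the foot passes outside it.
- mug: Mug, 85 mm wide, 118 mm long with its handle, which points along its -y (the cup's axis is 16 mm to +y of the origin), 102 mm high; origin: middle of its underside, handle included. Bystander.
- bust: Stone head ornament, 61 x 82 mm, 141 mm high; origin: centre of its underside. Bystander.
- tape: Roll of paper tape lying flat, 65 mm wide, 19 mm high; origin: centre of its underside. Bystander in front of the stand.

How it is judged (in metres and radians):
On the way, in this order (a step that is already met when the one before it is completed fails the run):
1. both legs are swung out into their end detents (value of joint each of leg_left, leg_right above 1.42 rad), for 0.2 s.
2. with both legs out, the stick is held over towards the mast for 0.8 s (all of step 1 and value of joint stick_fwd above 0.25 rad and value of joint stick_side between -0.22 and 0.22 rad), for 0.8 s.
At the end, for the whole second after the job is handed in: Both legs rest at their outer stops (over 1.42 of 1.5 rad), the stick is back upright (within 0.08 rad both ways), and the glass stands upright (within 0.1 rad) and still on the cabinet top (all of step 1 and value of joint stick_fwd between -0.08 and 0.08 rad and value of joint stick_side between -0.08 and 0.08 rad and angle between glass's own z axis and vertical below 0.1 rad and height (world z) of glass between -0.006 and 0.006 m and linear speed of each of glass, stand below 0.02 m/s); the robot touches nothing.
It fails at once if the stand or one of its legs knocks the glass (over 2 N) (contact force between stand and glass above 2 N).
It fails at once if the glass is tipped (over 0.6 rad) (angle between glass's own z axis and vertical above 0.6 rad).
It fails at once if the stand is shoved more than 30 mm (distance of stand from where it was at the start of the episode above 0.03 m).
It fails at once if the mug, the ornament, the tape roll or the eraser is moved more than 30 mm (distance of any of mug, bust, tape, rubber from where it was at the start of the episode above 0.03 m).
It also fails if it takes over 72 s, if anything falls off the work surface, if the arm or the gripper's body presses on something with over 40 N, if the wrist force passes 120 N, or if a joint passes its speed limit or range.

### The arm

A 6-joint arm with a two-finger parallel gripper is mounted at the origin on a cart in front of the work surface, level with it; the furniture and walls round the work are solid. World frame = base frame: x ahead of the robot, y to its left, z up, the work surface at z = 0. Lengths are in mm, angles in rad, forces in N, time in s.
With the tool pointing down it reaches from about 350 to 975 mm from the base axis. Payload 7.1 kg.
Tool frame: the origin (TCP) lies midway between the tips of the shut fingers; the grasp point (between the pads) lies 19 mm behind it; z points along the fingers, y is the line along which they close (so a half turn about z gives the same grasp; the last joint's range is limited). The gripper opens to 88 mm and grips with 3 to 60 N. Pads are 20 mm wide; open, the fingers measure 115 mm over their backs; the gripper's body (75 mm by 178 mm) begins 61 mm behind the grasp point.
Start: joints at [1.257, 0.423, 1.63, -0, 1.089, -0.019], TCP at [181.561, 598.03, 222.675] pointing down, gripper open.
Joint ranges: [-3, 3], [-0.9, 2.11], [0.09, 2.58], [-1.31, 4.45], [0.11, 2.69], [-2.54, 2.54]. Speed limits (rad/s): [2.39, 2.39, 3.01, 3.14, 3.14, 3.14].

### API

Orientations are given as a rotation vector (axis times angle).
In Python, from workcell import ctrl gives the robot as it stands. The module is installed in compiled form; this text tells all that it offers.
- The arm moves only by the tool servo_tool, never from a script. Its argument "increments" is a list of rows, each a list of 7 numbers: the shift along the world's x, y, z in cm, then the turn, a rotation vector about the world's x, y, z in degrees, then the opening, from -1 (shut) to 1 (fully open). A call has 1 to 20 rows; each row is the pose to reach, as a shift and turn from the pose commanded when the call began; what a row does not reach only later rows make up. A row lasts 1/12 s, in which the tool goes at most 41.7 mm and 7.16 degrees, less where a joint would pass 70% of its speed; a pose out of reach is approached as far as the arm can. A call with a gripper value outside its range is refused whole. The fingers move at their own pace and stop on an object; the grip force is fixed at half the most. Time passes only in rows, so rows that repeat a pose let the fingers close. It gives the time, the measured TCP pose, the force, the opening and the grip force at its end, in the units of the state.
- ctrl.get_obs(): the state, without advancing time (a new reading comes with each control period).
- ctrl.get_image(name): name is "side" or "top" or "wrist"; returns a dict with "image" (400x640x3 uint8, red, green, blue), "fx", "fy", "cx", "cy" (pixels), "k1" (the pictures are not rectified: a ray, as slopes to the right and down, at radius r is drawn at 1 + k1 r^2 times it, then the intrinsics apply), "extrinsics" (4x4, takes a point from camera to world coordinates); the wrist camera has in their place "tool_from_camera" (4x4, takes a point from camera to tool coordinates, whose origin is the TCP and whose axes are the flange's). Camera axes: x right, y up, looking along -z (the intrinsics and any distortion apply to the point x, -y, -z); pixel columns grow to the right and rows downward; lengths in mm; the calibration is good to about 2 mm. A picture is of the moment at which its call begins: read the wrist's pose just before it. There is no depth.
- ctrl.close_job(): hands the job in; it is judged then, once.
The state is a dict: "t": time; "qpos": joint angles; "qvel": joint speeds; "joint_torque": joint torques, N m; "ee_pos": TCP position; "orientation": TCP orientation; "ft_force": force on the tool from outside, world axes, zero at the start; "moment": the same for the moment, N m; "width": finger opening in mm; "grasp_force": force on a finger pad.
Only numpy, scipy, OpenCV 4.12 (cv2) and the standard library are available. Lean on these libraries where they do the work, as an engineer would, in place of code of your own. Each camera call takes 0.05 s, during which the arm holds its last target. There are 200 camera calls.

## Working session

There is one attempt and no reset: what is moved stays moved. The work goes in short steps, Python scripts to look and compute and a tool call to move; the robot and the scene stay as the last step left them, time stands still between calls to the robot, and variables do not carry over. Pictures are saved under pics/ and viewed, at most 12 in all, crops included, and the job is handed in when it is done.

Besides the shell and the picture viewer there is one more tool, called after "Request:" as a command line: name --pt "numbers of a row" for each row, then --argument value for the rest. servo_tool: Moves the arm, as the interface text tells. Its arguments: {"type":"object","properties":{"increments":{"type":"array","items":{"type":"array","items":{"type":"number"}}}},"required":["increments"]}

```bash
mkdir -p pics
cat > h.py <<'E'
import numpy as np, cv2
from workcell import ctrl
from scipy.spatial.transform import Rotation as R
def grab(n):
    o=ctrl.get_obs(); d=ctrl.get_image(n)
    if n=="wrist":
        T=np.eye(4);T[:3,:3]=R.from_rotvec(o["orientation"]).as_matrix();T[:3,3]=o["ee_pos"]
        d["extrinsics"]=T@np.array(d["tool_from_camera"])
    return d
def ray(d,u,v):
    K=np.array([[d["fx"],0,d["cx"]],[0,d["fy"],d["cy"]],[0,0,1]],float)
    p=cv2.undistortPoints(np.array([[[u,v]]],float),K,np.array([d["k1"],0,0,0,0.]))[0,0]
    E=np.array(d["extrinsics"]); return E[:3,3],E[:3,:3]@np.array([p[0],-p[1],-1])
def onplane(d,u,v,z):
    c,r=ray(d,u,v); return (c+r*(z-c[2])/r[2]).round(1)
def proj(d,P):
    E=np.array(d["extrinsics"]); p=E[:3,:3].T@(np.array(P,float)-E[:3,3]); a=np.array([p[0],-p[1]])/-p[2]
    a=a*(1+d["k1"]*(a@a)); return (a*[d["fx"],d["fy"]]+[d["cx"],d["cy"]]).round(1)
def save(d,n,crop=None,s=1):
    im=d["image"][:,:,::-1]
    if crop: x0,y0,x1,y1=crop; im=im[y0:y1,x0:x1]
    cv2.imwrite("pics/"+n,cv2.resize(im,None,fx=s,fy=s,interpolation=cv2.INTER_CUBIC))
E
python3 - <<'E'
from h import *
for n in("top","side"):
    d=grab(n); save(d,n+"0.png",s=1.25); print(n,{k:v for k,v in d.items() if k!="image"})
o=ctrl.get_obs();print(o)
E
```

```text
top {'fx': 416.34625611503424, 'fy': 416.34625611503424, 'cx': 319.8140419446811, 'cy': 196.15077645391753, 'k1': 0.023855539175672662, 'extrinsics': array([[-1.07122804e-02,  9.90791959e-01, -1.34968668e-01,
         3.63265319e+02],
       [-9.99895827e-01, -1.19195560e-02, -8.13993198e-03,
         8.44830475e+01],
       [-9.67374574e-03,  1.34867411e-01,  9.90816431e-01,
         1.19238314e+03],
       [ 0.00000000e+00,  0.00000000e+00,  0.00000000e+00,
         1.00000000e+00]])}
side {'fx': 389.77462626182273, 'fy': 389.77462626182273, 'cx': 319.25428718477116, 'cy': 200.4421726862303, 'k1': -0.0456926983500186, 'extrinsics': array([[ 9.99471891e-01,  8.59272434e-04, -3.24838471e-02,
         5.01624188e+02],
       [-2.78054361e-02,  5.39942439e-01, -8.41242546e-01,
        -8.65448661e+02],
       [ 1.68165511e-02,  8.41701506e-01,  5.39681183e-01,
         6.97462594e+02],
       [ 0.00000000e+00,  0.00000000e+00,  0.00000000e+00,
         1.00000000e+00]])}
{'t': 0.1, 'qpos': array([ 1.25700478e+00,  4.23780314e-01,  1.63058295e+00,  2.34682617e-06,
        1.08863507e+00, -1.89922869e-02]), 'qvel': array([ 5.38420575e-04, -2.04667941e-03, -2.57739518e-03, -2.44168232e-05,
        5.78547950e-04, -5.24634656e-06]), 'joint_torque': array([-1.08114477e-04, -5.45607698e+01, -2.74324840e+01,  6.45462074e-02,
        1.86884223e-02, -4.83477066e-06]), 'ee_pos': array([181.40805153, 597.57085   , 221.98155305]), 'orientation': array([-4.61361685e-01, -3.10729294e+00,  2.17684983e-03]), 'ft_force': array([-0.10493929, -0.46503871,  0.31104663]), 'moment': array([-0.01220183, -0.001106  ,  0.03768654]), 'grasp_force': 0.0, 'width': 87.92500226221557}
```

View pics/top0.png

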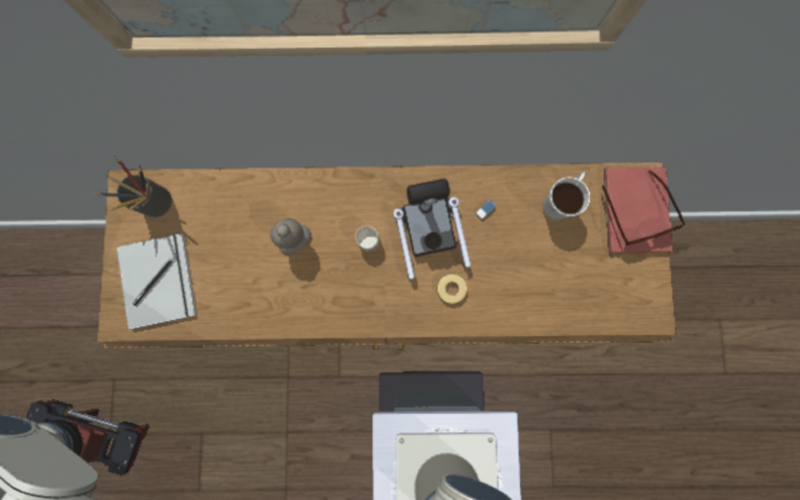

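View pics/side0.png

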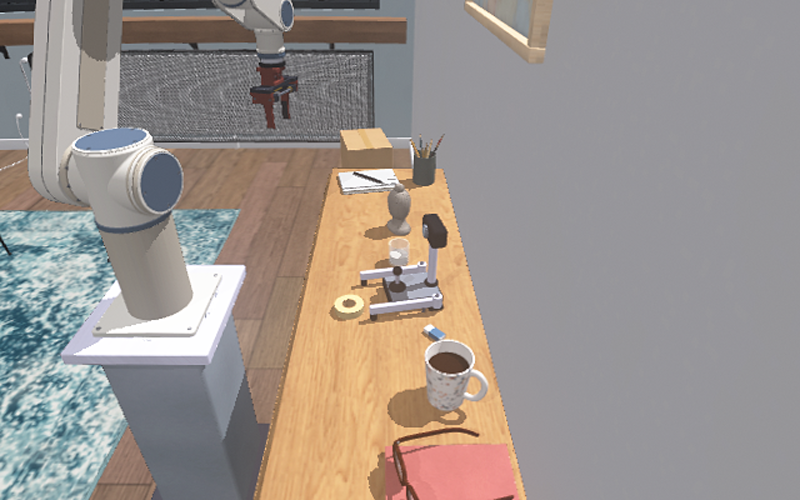

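Top view: the stand is at about (430,225), front facing the robot. Hinges are at (398,213) left and (454,202) right, and leg tips at (411,277) and (467,266). The glass is at (368,240) in the left leg's path, eraser at (486,210), tape at (452,289), bust at (290,235) and mug at (567,197).

Run:
```python
from h import *
d=grab("top"); im=d["image"]; save(d,"top1.png",(260,120,480,260),3.6)
for n,u,v,z in [("hL",398,213,40),("hR",454,202,40),("tL",411,277,40),("tR",467,266,40),("glasstop",368,231,58),("glassbot",370,242,0),("eraser",486,210,13),("tape",452,289,19),("bust",290,235,100),("mug",567,197,102)]:
    print(n,onplane(d,u/1.25,v/1.25,z))
hsv=cv2.cvtColor(im,cv2.COLOR_RGB2HSV)
m=((hsv[:,:,1]<70)&(hsv[:,:,2]>150)).astype(np.uint8); m[:130]=0;m[275:]=0;m[:,:270]=0;m[:,480:]=0
n,l,s,c=cv2.connectedComponentsWithStats(m)
for i in range(1,n):
    if s[i,4]>15:
        pts=np.argwhere(l==i)[:,::-1].astype(np.float32); r=cv2.minAreaRect(pts); b=cv2.boxPoints(r)
        print(s[i],c[i].round(1),[np.array(x).round(1) for x in r[:2]],[onplane(d,*p,40)[:2].tolist() for p in b])
s=grab("side"); save(s,"side1.png",(270,150,400,280),4.6)
```

```text
hL [593.5  97.1  40. ]
hR [617.1 -29.5  40. ]
tL [448.8  69.8  40. ]
tR [471.8 -54.7  40. ]
glasstop [550.3 163.6  58. ]
glassbot [534.  163.1   0. ]
eraser [ 603.3 -105.3   13. ]
tape [422.4 -22.2  19. ]
bust [536.7 326.6 100. ]
mug [ 611.1 -263.7  102. ]
[440 137  32  35 171] [460.6 152.1] [array([455.5, 155.8]), array([32.4, 32. ])] [[667.0, -237.5], [685.1, -326.2], [593.7, -339.9], [575.8, -252.1]]
[359 157  18  57 281] [368.  184.3] [array([367.4, 185. ]), array([57.4,  8.2])] [[629.1, -15.6], [633.1, -38.6], [472.5, -63.2], [468.7, -40.7]]
[314 167  17  56 244] [322.8 193.8] [array([322.1, 194.7]), array([56.6,  7.4])] [[602.0, 111.3], [605.6, 90.7], [448.1, 64.1], [444.6, 84.3]]
[381 167   8   8  43] [384.7 170. ] [array([385., 170.]), array([7.1, 5.7])] [[593.8, -77.5], [605.1, -89.1], [590.6, -102.7], [579.4, -91.1]]
[284 181  18  18 150] [293.8 191.3] [array([292.5, 189.5]), array([17., 17.])] [[564.4, 194.1], [563.8, 146.3], [515.7, 146.6], [516.2, 194.1]]
```

View pics/top1.png

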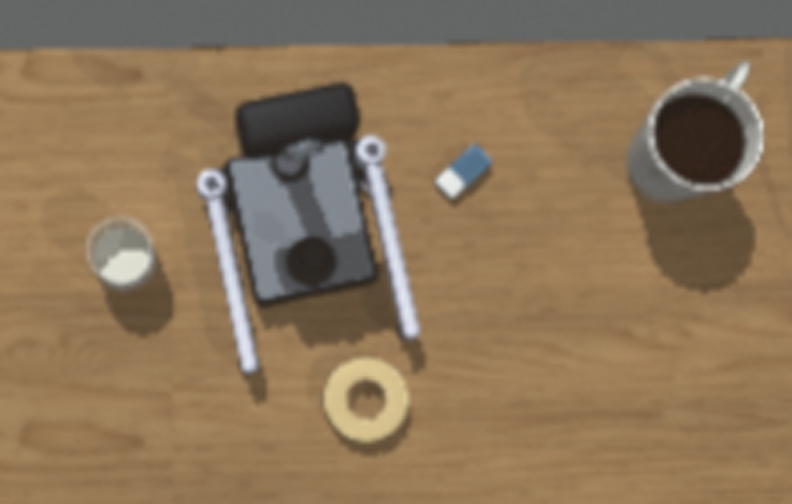

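View pics/side1.png

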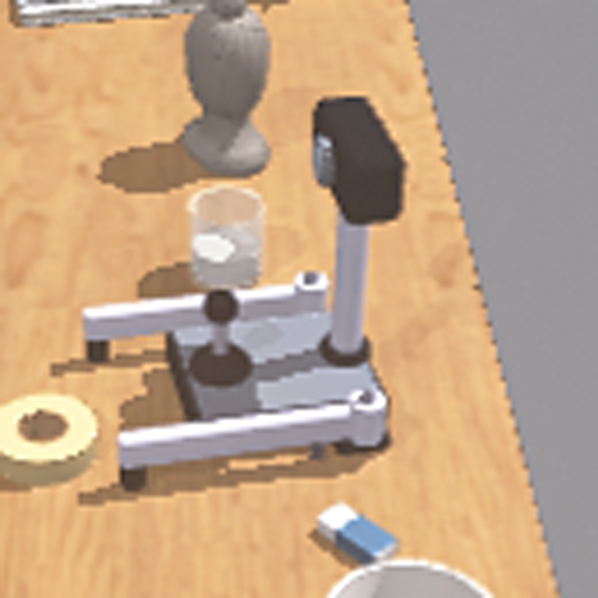

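The crops show: hinge tops at crop pixels (211,184) and (371,149), bar ends at (249,371) and (411,336), knob at (311,260), glass rim centre at about (122,252). In the side view the glass rim is at (227,205) and the knob at (220,305).

```bash
cat > st.py <<'E'
from h import *
E
python3 - <<'E'
from h import *
d=grab("top");s=grab("side")
T=lambda x,y:(x/3.6+260-.4,y/3.6+120-.4)
S=lambda x,y:(x/4.6+270-.4,y/4.6+150-.4)
def tri(a,b):
    c1,r1=ray(d,*T(*a));c2,r2=ray(s,*S(*b))
    t=np.linalg.lstsq(np.c_[r1,-r2],c2-c1,rcond=None)[0]
    p,q=c1+r1*t[0],c2+r2*t[1]; return ((p+q)/2).round(1),np.linalg.norm(p-q).round(1)
for n,a,b in[("knob",(311,260),(220,305)),("hL",(211,184),(310,281)),("hR",(371,149),(367,398)),("tL",(249,368),(85,315)),("rim",(122,252),(227,205))]:print(n,*tri(a,b))
hL=onplane(d,*T(211,184),42);hR=onplane(d,*T(371,149),42)
print(hL,hR,np.linalg.norm(hL-hR)); e=hL-hR; yaw=np.arctan2(-e[0],e[1])
tL=onplane(d,*T(249,371),40);tR=onplane(d,*T(411,336),40)
a=[np.arctan2(*(h-t)[[1,0]]) for h,t in((hL,tL),(hR,tR))]
print("yaw",yaw,a)
m=(hL+hR)/2;Rz=lambda y:np.array([[np.cos(y),-np.sin(y)],[np.sin(y),np.cos(y)]])
o=m[:2]-Rz(yaw)@[30,0];print("origin",o)
for n,p in dict(knob=(-45,0),tipL=(-111.5,64),tipR=(-111.5,-64),mast=(35,0)).items():print(n,o+Rz(yaw)@p)
print(onplane(d,*T(122,252),58),onplane(d,*T(311,260),77),onplane(s,*S(227,205),58),onplane(s,*S(220,305),77))
E
```

```text
knob [529.   22.8  76.1] 5.4
hL [592.3  97.7  43.1] 0.5
hR [618.  -27.6  44.4] 0.1
tL [447.9  69.8  36.2] 1.1
rim [538.5 166.3  58.5] 3.3
[592.2  97.7  42. ] [618.5 -27.8  42. ] 128.226128382635
yaw 0.20657242061694572 [np.float64(0.18712194871230703), np.float64(0.1842798376749113)]
origin [575.98780957  28.7968079 ]
knob [531.94452392  19.56701975]
tipL [453.73152532  68.56678352]
tipR [479.98514494 -56.71189565]
mast [610.24369841  35.97553202]
[536.9 166.2  58. ] [526.2  22.7  77. ] [540.2 167.6  58. ] [531.7  22.2  77. ]
```

Request:
servo_tool --pt "3 -3.5 0 0 0 -6 1" --pt "6 -7 0 0 0 -12 1" --pt "9 -10.5 0 0 0 -18 1" --pt "12 -14.5 0 0 0 -24 1" --pt "15 -18 0 0 0 -30 1" --pt "18 -21.5 0 0 0 -36 1" --pt "21 -25.5 0 0 0 -42 1" --pt "24 -29 0 0 0 -48 1" --pt "27 -32.5 0 0 0 -54 1" --pt "30 -36 0 0 0 -60 1" --pt "33 -40 0 0 0 -62 1" --pt "35.7 -43.1 0 0 0 -62 1" --pt "35.7 -43.1 0 0 0 -62 1" --pt "35.7 -43.1 0 0 0 -62 1" --pt "35.7 -43.1 0 0 0 -62 1" --pt "35.7 -43.1 0 0 0 -62 1"

```text
t: 1.63
ee_pos: [538.8, 166.2, 222.5]
orientation: [-1.999, -2.423, 0.0]
ft_force: [-1.3, 0.4, -0.4]
width: 87.7
grasp_force: 0.0
```

Run:
```python
from h import *
d=grab("wrist"); save(d,"w1.png",s=1.2); o=ctrl.get_obs(); print(o["ee_pos"],o["qpos"])
M=R.from_rotvec(o["orientation"]).as_matrix(); print(M.round(3))
for n,p in dict(rim=(538.5,167,58),knob=(531,21,84),tipLend=(447,69,40),hL=(592,98,42)).items(): print(n,proj(d,p)*1.2)
```

```text
[538.10135165 167.05094773 222.43340264] [2.79693870e-01 3.34003664e-01 1.76759377e+00 4.12936357e-04
 1.04076767e+00 8.64907790e-02]
[[-0.192  0.981 -0.001]
 [ 0.981  0.192  0.   ]
 [ 0.    -0.001 -1.   ]]
rim [386.04 223.92]
knob [349.68 372.6 ]
tipLend [281.64 293.88]
hL [424.08 294.12]
```

View pics/w1.png

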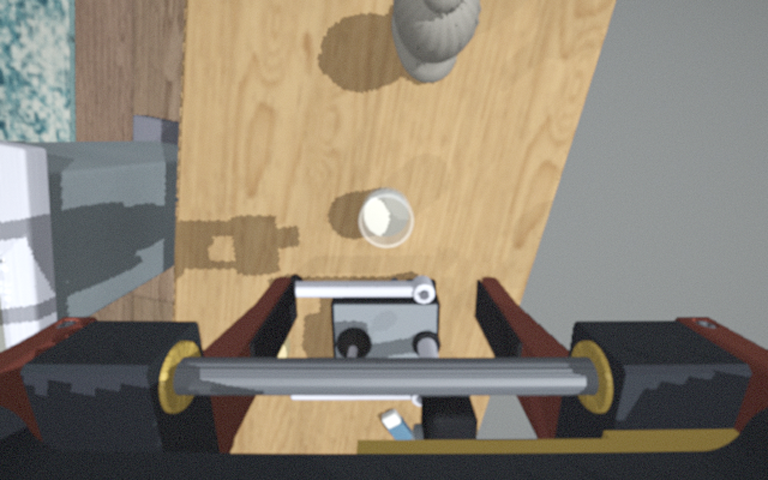

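The wrist view shows the glass rim at (386,218), 6 px above the predicted position, so its y is about 170. The left hinge at (424,291) matches the prediction within 3 px, and the bar is parallel to the image x axis, so the yaw is right.

Request:
servo_tool --pt "0 0.3 -3 0 0 0 1" --pt "0 0.3 -6 0 0 0 1" --pt "0 0.3 -9 0 0 0 1" --pt "0 0.3 -12 0 0 0 1" --pt "0 0.3 -14.5 0 0 0 1" --pt "0 0.3 -16.5 0 0 0 1" --pt "0 0.3 -18.5 0 0 0 1" --pt "0 0.3 -20 0 0 0 1" --pt "0 0.3 -20.7 0 0 0 1" --pt "0 0.3 -20.7 0 0 0 1" --pt "0 0.3 -20.7 0 0 0 -0.2" --pt "0 0.3 -20.7 0 0 0 -0.4" --pt "0 0.3 -20.7 0 0 0 -0.6" --pt "0 0.3 -20.7 0 0 0 -0.6" --pt "0 0.3 -20.7 0 0 0 -0.6" --pt "0 0.3 -20.7 0 0 0 -0.6" --pt "0 0.3 -20.7 0 0 0 -0.6" --pt "0 0.3 -20.7 0 0 0 -0.6"

```text
t: 3.18
ee_pos: [538.8, 170.0, 16.2]
orientation: [1.996, 2.426, 0.001]
ft_force: [-1.2, -0.3, 6.6]
width: 51.3
grasp_force: 30.0
```

Request:
servo_tool --pt "0 0 1.5 0 0 0 -0.6" --pt "0 0 3 0 0 0 -0.6" --pt "-1.5 0.5 3 0 0 0 -0.6" --pt "-4 1.3 3 0 0 0 -0.6" --pt "-6.5 2.1 3 0 0 0 -0.6" --pt "-9 3 3 0 0 0 -0.6" --pt "-11.5 3.7 3 0 0 0 -0.6" --pt "-13 4.2 3 0 0 0 -0.6" --pt "-13.8 4.5 3 0 0 0 -0.6" --pt "-13.8 4.5 3 0 0 0 -0.6" --pt "-13.8 4.5 2 0 0 0 -0.6" --pt "-13.8 4.5 1 0 0 0 -0.6" --pt "-13.8 4.5 0.5 0 0 0 -0.6" --pt "-13.8 4.5 0.2 0 0 0 -0.6" --pt "-13.8 4.5 0.1 0 0 0 -0.6" --pt "-13.8 4.5 0.1 0 0 0 -0.6"

```text
t: 4.52
ee_pos: [400.9, 214.7, 16.2]
orientation: [-1.997, -2.425, 0.001]
ft_force: [-0.9, 0.4, -1.5]
width: 51.0
grasp_force: 30.0
```

Request:
servo_tool --pt "0 0 -0.05 0 0 0 -0.6" --pt "0 0 -0.1 0 0 0 -0.6" --pt "0 0 -0.1 0 0 0 -0.6" --pt "0 0 -0.1 0 0 0 -0.6"

```text
t: 4.85
ee_pos: [400.9, 214.8, 16.1]
orientation: [1.996, 2.426, -0.0]
ft_force: [-1.6, -3.1, 11.5]
width: 51.3
grasp_force: 30.0
```

Request:
servo_tool --pt "0 0 0 0 0 0 0" --pt "0 0 0 0 0 0 1" --pt "0 0 0 0 0 0 1" --pt "0 0 0 0 0 0 1" --pt "0 0 0 0 0 0 1" --pt "0 0 0 0 0 0 1" --pt "0 0 2 0 0 0 1" --pt "0 0 5 0 0 0 1" --pt "0 0 8 0 0 0 1" --pt "0 0 11 0 0 0 1" --pt "0 0 14 0 0 0 1" --pt "0 0 16 0 0 0 1" --pt "0 0 16 0 0 0 1"

```text
t: 5.93
ee_pos: [402.9, 216.2, 179.5]
orientation: [1.994, 2.424, 0.011]
ft_force: [1.0, -0.6, -0.6]
width: 87.5
grasp_force: 0.0
```

Run:
```python
from h import *
d=grab("top"); print(ctrl.get_obs()["ee_pos"]); 
w=grab("wrist"); print(np.array(w["tool_from_camera"]).round(2)); s=grab("side"); 
import numpy as np
im=np.vstack([cv2.resize(w["image"],(480,300)),cv2.resize(s["image"][100:300,160:480],(480,300))])
cv2.imwrite("pics/c2.png",im[:,:,::-1])
```

```text
[401.83992394 215.70638176 177.50751307]
[[   0.      0.96    0.27   76.2 ]
 [   1.     -0.     -0.     -0.67]
 [   0.      0.27   -0.96 -161.65]
 [   0.      0.      0.      1.  ]]
```

View pics/c2.png

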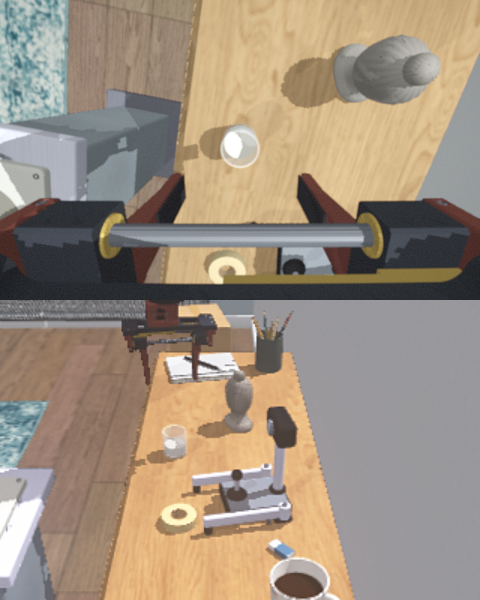

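The glass stands upright at its new place (wrist view (240,146), side view (175,442)). The legs, tape and eraser are untouched. Next I go to the inside of the left leg with the fingers shut.

Request:
servo_tool --pt "1 -2.5 0 0 0 0 -1" --pt "2.2 -5.5 0 0 0 0 -1" --pt "3.4 -8.5 0 0 0 0 -1" --pt "4.6 -11.5 0 0 0 0 -1" --pt "5.8 -14.5 0 0 0 0 -1" --pt "6.8 -17 0 0 0 0 -1" --pt "6.8 -17 0 0 0 0 -1" --pt "6.8 -17 -3 0 0 0 -1" --pt "6.8 -17 -6 0 0 0 -1" --pt "6.8 -17 -9 0 0 0 -1" --pt "6.8 -17 -11.5 0 0 0 -1" --pt "6.8 -17 -13.5 0 0 0 -1" --pt "6.8 -17 -15 0 0 0 -1" --pt "6.8 -17 -15.4 0 0 0 -1" --pt "6.8 -17 -15.4 0 0 0 -1" --pt "6.8 -17 -15.4 0 0 0 -1"

```text
t: 7.42
ee_pos: [468.0, 45.2, 21.3]
orientation: [-1.995, -2.425, 0.002]
ft_force: [0.1, 0.7, -0.7]
width: 0.7
grasp_force: 0.0
```

Run:
```python
from h import *
o=ctrl.get_obs(); print(o["ee_pos"],o["width"],o["ft_force"])
d=grab("top");s=grab("side")
a=cv2.resize(d["image"][130:255,260:460],(640,400),interpolation=2);b=cv2.resize(s["image"][130:285,240:400],(400,388),interpolation=2)
c=np.zeros((400,400,3),np.uint8);c[:388]=b
cv2.imwrite("pics/c3.png",cv2.resize(np.hstack([a,c])[:,:,::-1],(800,308)))
p0=np.array([468.6,45]);S=np.array([576,29.2]);y=.195;Rz=np.array([[np.cos(y),-np.sin(y)],[np.sin(y),np.cos(y)]])
for sg in(1,-1):
  for th in np.r_[0:1.4:.1,1.4,1.45]:
    n=np.array([np.sin(th),np.cos(th)]);h=13.5*np.sin(th)+10*np.cos(th)
    q=np.array([30,64])+128*np.array([-np.cos(th),np.sin(th)])-(6+h)*n; q[1]*=sg
    w=S+Rz@q; print(sg,round(th,2),q.round(0),w.round(1),((w-p0)/10).round(2) if sg>0 else '')
```

```text
[467.96437161  45.19229429  21.26207603] 0.6660157989332578 [ 0.05353631  0.69527503 -0.66731564]
1 0.0 [-98.  48.] [470.6  57.3] [0.2  1.23]
1 0.1 [-99.  60.] [467.2  68.4] [-0.14  2.34]
1 0.2 [-99.  71.] [464.9  80. ] [-0.37  3.5 ]
1 0.3 [-98.  83.] [463.7  91.8] [-0.49  4.68]
1 0.4 [-96.  95.] [463.5 103.8] [-0.51  5.88]
1 0.5 [-93. 107.] [464.6 116. ] [-0.4  7.1]
1 0.6 [-88. 118.] [466.8 128.1] [-0.18  8.31]
1 0.7 [-82. 129.] [470.2 140.2] [0.16 9.52]
1 0.8 [-75. 140.] [474.9 152. ] [ 0.63 10.7 ]
1 0.9 [-67. 150.] [480.8 163.4] [ 1.22 11.84]
1 1.0 [-58. 159.] [487.9 174.3] [ 1.93 12.93]
1 1.1 [-48. 168.] [496.2 184.5] [ 2.76 13.95]
1 1.2 [-37. 175.] [505.7 193.9] [ 3.71 14.89]
1 1.3 [-25. 182.] [516.2 202.4] [ 4.76 15.74]
1 1.4 [-12. 187.] [527.6 209.8] [ 5.9  16.48]
1 1.45 [ -6. 189.] [533.7 213.1] [ 6.51 16.81]
-1 0.0 [-98. -48.] [489.2 -36.9] 
-1 0.1 [-99. -60.] [490.3 -48.4] 
-1 0.2 [-99. -71.] [492.6 -60. ] 
-1 0.3 [-98. -83.] [495.9 -71.4] 
-1 0.4 [-96. -95.] [500.4 -82.6] 
-1 0.5 [ -93. -107.] [505.9 -93.4] 
-1 0.6 [ -88. -118.] [ 512.6 -103.8] 
-1 0.7 [ -82. -129.] [ 520.3 -113.7] 
-1 0.8 [ -75. -140.] [ 529.1 -122.8] 
-1 0.9 [ -67. -150.] [ 538.9 -131.1] 
-1 1.0 [ -58. -159.] [ 549.7 -138.5] 
-1 1.1 [ -48. -168.] [ 561.3 -144.8] 
-1 1.2 [ -37. -175.] [ 573.6 -149.9] 
-1 1.3 [ -25. -182.] [ 586.5 -153.8] 
-1 1.4 [ -12. -187.] [ 599.9 -156.2] 
-1 1.45 [  -6. -189.] [ 606.8 -156.9]
```

View pics/c3.png

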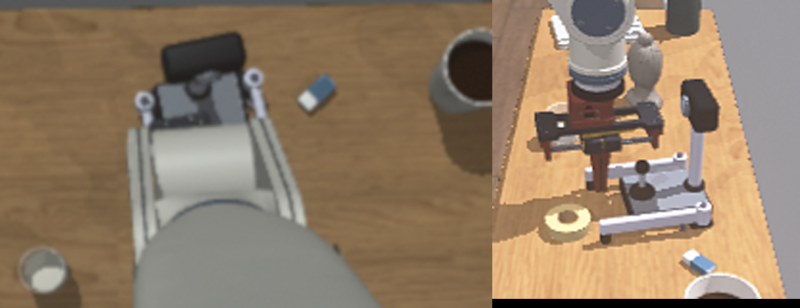

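The side view shows the shut fingers between the left leg and the space in front of the base, clear of the knob. Now I sweep the left leg.

Request:
servo_tool --pt "0.1 0.6 0 0 0 0 -1" --pt "0.2 1.2 0 0 0 0 -1" --pt "0 1.8 0 0 0 0 -1" --pt "-0.1 2.3 0 0 0 0 -1" --pt "-0.3 2.9 0 0 0 0 -1" --pt "-0.4 3.5 0 0 0 0 -1" --pt "-0.4 4.1 0 0 0 0 -1" --pt "-0.5 4.7 0 0 0 0 -1" --pt "-0.5 5.3 0 0 0 0 -1" --pt "-0.5 5.9 0 0 0 0 -1" --pt "-0.4 6.5 0 0 0 0 -1" --pt "-0.4 7.1 0 0 0 0 -1" --pt "-0.3 7.7 0 0 0 0 -1" --pt "-0.2 8.3 0 0 0 0 -1" --pt "0 8.9 0 0 0 0 -1" --pt "0.2 9.5 0 0 0 0 -1"

```text
t: 8.85
ee_pos: [470.3, 140.5, 21.5]
orientation: [-1.996, -2.426, 0.001]
ft_force: [0.9, -4.0, 0.0]
width: 0.5
grasp_force: 1.7
```

Request:
servo_tool --pt "0.2 0.6 0 0 0 0 -1" --pt "0.4 1.2 0 0 0 0 -1" --pt "0.7 1.8 0 0 0 0 -1" --pt "1 2.3 0 0 0 0 -1" --pt "1.35 2.9 0 0 0 0 -1" --pt "1.7 3.4 0 0 0 0 -1" --pt "2.15 3.9 0 0 0 0 -1" --pt "2.6 4.45 0 0 0 0 -1" --pt "3.05 4.9 0 0 0 0 -1" --pt "3.5 5.4 0 0 0 0 -1" --pt "4.05 5.8 0 0 0 0 -1" --pt "4.6 6.25 0 0 0 0 -1" --pt "5.1 6.6 0 0 0 0 -1" --pt "5.7 7 0 0 0 0 -1" --pt "6.2 7.3 0 0 0 0 -1" --pt "6.2 7.3 0 0 0 0 -1" --pt "6.2 7.3 0 0 0 0 -1"

```text
t: 10.27
ee_pos: [532.8, 213.1, 21.6]
orientation: [1.996, 2.426, 0.0]
ft_force: [0.3, 0.0, -0.6]
width: 0.5
grasp_force: 0.0
```

Request:
servo_tool --pt "-1.5 -0.3 0 0 0 0 -1" --pt "-3 -0.6 0 0 0 0 -1" --pt "-4 -0.8 1 0 0 0 -1" --pt "-4.5 -1 4 0 0 0 -1" --pt "-5 -1 7.5 0 0 0 -1" --pt "-5 -1 11 0 0 0 -1" --pt "-5 -2 14 0 0 0 -1" --pt "-5 -5 15 0 0 0 -1" --pt "-5 -8.5 15 0 0 0 -1" --pt "-5 -12 15 0 0 0 -1" --pt "-5 -15.5 15 0 0 0 -1" --pt "-5 -19 15 0 0 0 -1" --pt "-5 -22 15 0 0 0 -1" --pt "-5 -23.9 15 0 0 0 -1" --pt "-5 -23.9 15 0 0 0 -1" --pt "-5 -23.9 15 0 0 0 -1"

```text
t: 11.6
ee_pos: [482.1, -26.7, 171.6]
orientation: [-1.999, -2.423, 0.0]
ft_force: [0.8, 0.0, 0.4]
width: 0.4
grasp_force: 0.0
```

Run:
```python
from h import *
o=ctrl.get_obs(); print(o["ee_pos"],o["ft_force"])
s=grab("side");w=grab("wrist")
b=cv2.resize(s["image"][130:285,230:400],(439,400),interpolation=2)
a=cv2.resize(w["image"],(361,226)); c=np.zeros((400,361,3),np.uint8);c[:226]=a
cv2.imwrite("pics/c4.png",np.hstack([b,c])[:,:,::-1])
```

```text
[482.05593619 -26.65143618 171.60834489] [0.84230913 0.02468411 0.39856072]
```

View pics/c4.png

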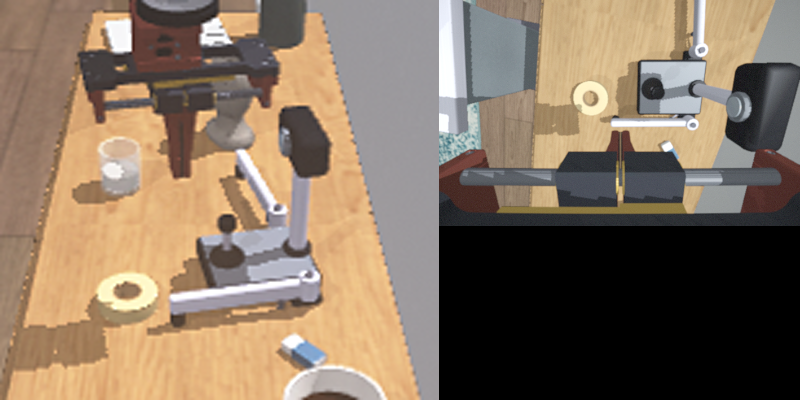

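Left leg is out (side view (258,185)) and the stand looks in place. I'll check its pose from the wrist view: hinges at (692,125) and (701,50), knob at (653,88), right bar end at (613,123).

Run:
```python
from h import *
w=grab("wrist")
for n,p,z in (("hR",(692,125),42),("hL",(701,50),42),("knob",(653,88),84),("endR",(612,123),40),("tape",(591,98),19)):
    print(n,onplane(w,(p[0]-439)*1.773,p[1]*1.77,z))
```

```text
hR [616.  -27.2  42. ]
hL [591.   99.5  42. ]
knob [520.3  27.9  84. ]
endR [471.6 -52.4  40. ]
tape [424.1 -18.5  19. ]
```

Request:
servo_tool --pt "0 0 -3 0 0 0 -1" --pt "0 0 -6 0 0 0 -1" --pt "0 0 -9 0 0 0 -1" --pt "0 0 -11.5 0 0 0 -1" --pt "0 0 -13.5 0 0 0 -1" --pt "0 0 -14.7 0 0 0 -1" --pt "0 0 -15 0 0 0 -1" --pt "0 0 -15 0 0 0 -1"

```text
t: 12.42
ee_pos: [482.0, -24.9, 20.9]
orientation: [-1.993, -2.426, 0.002]
ft_force: [-0.1, -1.3, 0.2]
width: 0.6
grasp_force: 0.0
```

Run:
```python
from h import *
d=grab("top")
print(onplane(d,371,132.5,0), onplane(d,200,136,0), onplane(d,454,158,102), ctrl.get_obs()["ee_pos"])
```

```text
[713.1 -58.5   0. ] [709.  445.7  -0. ] [ 609.9 -264.7  102. ] [482.55359997 -25.16852636  21.68523739]
```

Request:
servo_tool --pt "0.4 -0.5 0 0 0 0 -1" --pt "0.7 -1.1 0 0 0 0 -1" --pt "0.7 -1.7 0 0 0 0 -1" --pt "0.8 -2.25 0 0 0 0 -1" --pt "0.9 -2.8 0 0 0 0 -1" --pt "1 -3.4 0 0 0 0 -1" --pt "1.15 -4 0 0 0 0 -1" --pt "1.35 -4.55 0 0 0 0 -1" --pt "1.55 -5.1 0 0 0 0 -1" --pt "1.8 -5.65 0 0 0 0 -1" --pt "2.05 -6.2 0 0 0 0 -1" --pt "2.35 -6.75 0 0 0 0 -1" --pt "2.65 -7.3 0 0 0 0 -1" --pt "3 -7.8 0 0 0 0 -1" --pt "3.4 -8.3 0 0 0 0 -1" --pt "3.8 -8.8 0 0 0 0 -1"

```text
t: 13.8
ee_pos: [520.6, -114.4, 21.5]
orientation: [-1.996, -2.426, 0.001]
ft_force: [-1.3, 4.6, -0.5]
width: 0.4
grasp_force: 1.7
```

Request:
servo_tool --pt "0.4 -0.45 0 0 0 0 -1" --pt "0.85 -0.9 0 0 0 0 -1" --pt "1.35 -1.3 0 0 0 0 -1" --pt "1.85 -1.7 0 0 0 0 -1" --pt "2.4 -2.1 0 0 0 0 -1" --pt "2.9 -2.45 0 0 0 0 -1" --pt "3.5 -2.8 0 0 0 0 -1" --pt "4.05 -3.1 0 0 0 0 -1" --pt "4.7 -3.35 0 0 0 0 -1" --pt "5.3 -3.6 0 0 0 0 -1" --pt "5.95 -3.8 0 0 0 0 -1" --pt "6.6 -4 0 0 0 0 -1" --pt "7.3 -4.1 0 0 0 0 -1" --pt "7.9 -4.2 0 0 0 0 -1" --pt "7.9 -4.2 0 0 0 0 -1" --pt "7.9 -4.2 0 0 0 0 -1"

```text
t: 15.13
ee_pos: [599.9, -155.9, 21.6]
orientation: [1.996, 2.426, 0.0]
ft_force: [-0.0, 0.8, -0.5]
width: 0.8
grasp_force: 0.0
```

Request:
servo_tool --pt "-1.5 -0.3 0 0 0 0 -1" --pt "-3 -0.6 0 0 0 0 -1" --pt "-5 -1 1 0 0 0 -1" --pt "-7 -1 4 0 0 0 -1" --pt "-8 -1 8 0 0 0 -1" --pt "-9 0 11.5 0 0 0 -1" --pt "-10 2 13 0 0 7 -1" --pt "-10.9 4 13 0 0 14 -1" --pt "-10.9 6 13 0 0 21 -1" --pt "-10.9 8 13 0 0 28 -1" --pt "-10.9 10 13 0 0 35 -1" --pt "-10.9 12 13 0 0 42 -1" --pt "-10.9 14 13 0 0 49 -1" --pt "-10.9 16 13 0 0 56 -1" --pt "-10.9 16.9 13 0 0 63 -1" --pt "-10.9 16.9 13 0 0 70 -1" --pt "-10.9 16.9 13 0 0 77 -1" --pt "-10.9 16.9 13 0 0 84 -1" --pt "-10.9 16.9 13 0 0 90 -1" --pt "-10.9 16.9 13 0 0 90 -1"

```text
t: 16.8
ee_pos: [490.0, 13.1, 151.6]
orientation: [0.31, -3.126, 0.0]
ft_force: [-0.8, -0.3, 0.2]
width: 0.6
grasp_force: 0.0
```

Run:
```python
from h import *
o=ctrl.get_obs(); print(o["ee_pos"],o["ft_force"],R.from_rotvec(o["orientation"]).as_matrix().round(2).tolist())
s=grab("side");w=grab("wrist")
c=[proj(w,p) for p in((530.5,21,77),(618,-28,42),(592,98,42))];print("wrist pred",c)
b=s["image"][140:290,260:400]
b=cv2.resize(b,(373,400),interpolation=2); a=cv2.resize(w["image"],(427,267)); z=np.zeros((400,427,3),np.uint8);z[:267]=a
cv2.imwrite("pics/c5.png",np.hstack([b,z])[:,:,::-1])
```

```text
[490.02722477  13.1300305  151.62992552] [-0.81743494 -0.26377147  0.2321666 ] [[-0.98, -0.2, -0.0], [-0.2, 0.98, -0.0], [0.0, 0.0, -1.0]]
wrist pred [array([319.4, 256.5]), array([257.9, 307.8]), array([380.6, 306.8])]
```

View pics/c5.png

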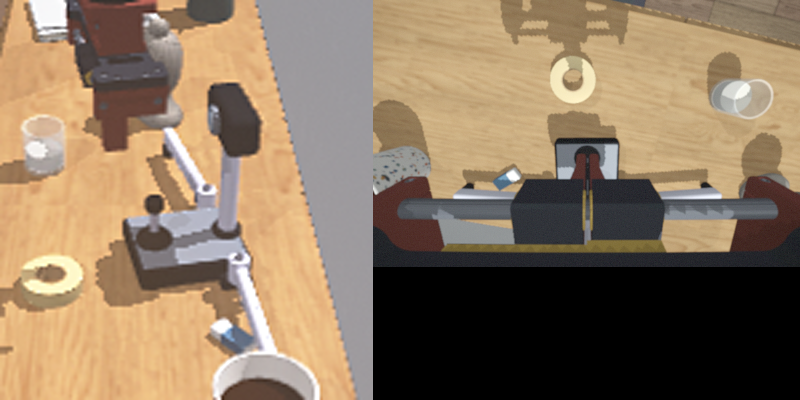

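Both legs are out in the side view ((185,160) and (255,310)) and nothing has been disturbed. In the wrist view the base centre and the fingers share column 587, so the tool is in line with the stick. I descend in front of the knob.

Request:
servo_tool --pt "0 0 -2 0 0 0 -1" --pt "0 0 -4 0 0 0 -1" --pt "0 0 -6 0 0 0 -1" --pt "0 0 -7.5 0 0 0 -1" --pt "0 0 -8.5 0 0 0 -1" --pt "0 0 -8.5 0 0 0 -1" --pt "0.5 0.1 -8.5 0 0 0 -1" --pt "1 0.2 -8.5 0 0 0 -1" --pt "1.5 0.3 -8.5 0 0 0 -1" --pt "2 0.4 -8.5 0 0 0 -1" --pt "2.25 0.45 -8.5 0 0 0 -1" --pt "2.5 0.5 -8.5 0 0 0 -1" --pt "2.75 0.55 -8.5 0 0 0 -1" --pt "2.75 0.55 -8.5 0 0 0 -1" --pt "2.75 0.55 -8.5 0 0 0 -1"

```text
t: 18.15
ee_pos: [517.9, 18.6, 66.6]
orientation: [0.304, -3.127, 0.0]
ft_force: [-1.0, 0.5, 0.0]
width: 0.5
grasp_force: 0.5
```

Request:
servo_tool --pt "0.25 0.05 0 0 0 0 -1" --pt "0.5 0.1 0 0 0 0 -1" --pt "0.7 0.14 0 0 0 0 -1" --pt "0.7 0.14 0 0 0 0 -1" --pt "0.7 0.14 0 0 0 0 -1"

```text
t: 18.57
ee_pos: [524.7, 19.9, 66.4]
orientation: [0.304, -3.126, -0.0]
ft_force: [-2.6, -0.9, -1.2]
width: 0.5
grasp_force: 1.1
```

Run:
```python
from h import *
f=[]
s=grab("side")
for i in range(4): grab("side"); f.append(ctrl.get_obs()["ft_force"].round(1).tolist())
print(f,ctrl.get_obs()["ee_pos"])
cv2.imwrite("pics/c6.png",cv2.resize(s["image"][150:270,260:380],(560,560),interpolation=2)[:,:,::-1])
```

```text
[[-2.5, -0.2, -1.5], [-2.9, 0.1, -1.4], [-3.0, -0.8, -1.8], [-1.9, -0.6, -1.1]] [524.74180692  19.89334547  66.53808052]
```

View pics/c6.png

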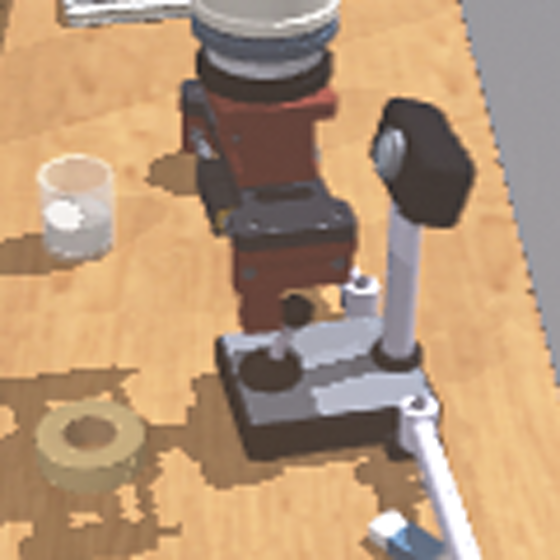

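The stick is clearly over towards the mast (foot at (272,365), knob at (297,308), about 0.4 rad) with about 2.6 N on the tool. I hold it, then let go.

Request:
servo_tool --pt "0 0 0 0 0 0 -1" --pt "0 0 0 0 0 0 -1" --pt "0 0 0 0 0 0 -1" --pt "0 0 0 0 0 0 -1" --pt "0 0 0 0 0 0 -1" --pt "0 0 0 0 0 0 -1" --pt "0 0 0 0 0 0 -1" --pt "0 0 0 0 0 0 -1" --pt "0 0 0 0 0 0 -1" --pt "0 0 0 0 0 0 -1" --pt "0 0 0 0 0 0 -1" --pt "0 0 0 0 0 0 -1" --pt "0 0 0 0 0 0 -1" --pt "0 0 0 0 0 0 -1" --pt "0 0 0 0 0 0 -1" --pt "0 0 0 0 0 0 -1"

```text
t: 20.15
ee_pos: [525.1, 19.9, 66.7]
orientation: [-0.304, 3.127, 0.0]
ft_force: [-2.9, 0.3, -1.9]
width: 0.8
grasp_force: 1.2
```

Request:
servo_tool --pt "-0.6 -0.1 0 0 0 0 -1" --pt "-1.2 -0.25 0 0 0 0 -1" --pt "-1.8 -0.35 0 0 0 0 -1" --pt "-2.6 -0.5 0 0 0 0 -1" --pt "-4 -0.8 0 0 0 0 -1" --pt "-6 -1.2 1 0 0 0 -1" --pt "-7 -1.4 4 0 0 0 -1" --pt "-8 -1.5 8 0 0 0 -1" --pt "-9 -1.5 12 0 0 0 -1" --pt "-9 -1.5 13 0 0 0 -1" --pt "-9 -1.5 13 0 0 0 -1" --pt "-9 -1.5 13 0 0 0 -1" --pt "-9 -1.5 13 0 0 0 -1"

```text
t: 21.23
ee_pos: [434.3, 4.9, 195.7]
orientation: [0.304, -3.126, -0.0]
ft_force: [-1.0, 0.5, -0.8]
width: 0.5
grasp_force: 0.0
```

Run:
```python
from h import *
o=ctrl.get_obs(); print(o["t"],o["ee_pos"],o["ft_force"])
s=grab("side")
cv2.imwrite("pics/c7.png",cv2.resize(s["image"][150:290,250:400],(600,560),interpolation=2)[:,:,::-1])
```

```text
21.2333 [434.29756342   4.9136514  195.65372969] [-0.99836442  0.54236448 -0.77868256]
```

View pics/c7.png

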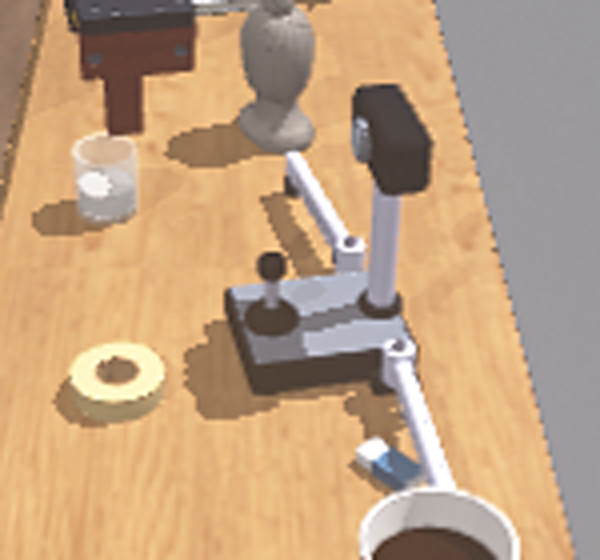

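The stick is upright again (knob (270,265) over foot (272,318)), both legs are out and the glass is upright. One numeric check of the leg angles, then I hand in.

Run:
```python
from h import *
s=grab("side"); q=lambda x,y,z:onplane(s,x/4+250-.4,y/4+150-.4,z)[:2]
L=q(293,158,40)-q(349,243,43); r=q(398,348,43); e=q(437,470,40)-r
f=np.array([-np.cos(.195),-np.sin(.195)])
for v in(L,e): print(v,np.arccos(v@f/np.linalg.norm(v)))
```

```text
[-37.3 128.6] 1.4834958684548814
[  13.5 -118.7] 1.4890418209836291
```

```bash
python3 -c "
from h import *
print(ctrl.close_job())"
```

```text
the job is handed in; nothing more can be done
None
```

The job is handed in, with no verdict returned: both legs measured about 1.48–1.49 rad (fully out), the stick was held over for over a second and sprang back upright, the glass stands upright aside, and nothing else looked moved.

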